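# Peel the top display tray off its sticking stack

### The job

The square display trays are stuck in one another: take the top tray by the upright tab at its corner, raise that corner first, with the opposite corner still resting in the stack, so that it peels free, and leave the lower trays standing where they are. Then hold the tray out, level and still, centred about 20 cm above the square felt showing pad, and finish while holding it there. Do not disturb the other things on the counter.

Things in the scene. Friction and masses are not known exactly. Their poses are not given: they have to be found in the camera images.
- tray_tab (a point): Grip point of the top tray's corner tab: an upright aluminium plate 5 thick, 30 wide, up to 44 mm above the rim; this point is 25 mm above the rim. Axes: square to the tray's sides, z up. The tab stands in the tray's (+x,+y) corner, 109 mm from the middle along the diagonal (from tray_centre: +77, +77, +36 mm), flat faces square to that diagonal; fingers fit on its inner and outer side.
- tray_centre (a point): Middle of the top tray, 23 mm above its foot's underside, 11 mm below its rim. Empty pressed aluminium tray, 176 mm square, about 0.18 kg. Its edge rests on the lower rim (11 mm below this point); a 154 mm square foot plugs 12 mm deep into the lower tray, 3 mm play all round. A rubber bumper amid each side grips the foot with about 2 N drag until it is out. Axes as for the tab.
- tray_far_corner (a point): Corner of the top tray diagonally opposite the tab, on the underside of its outer edge: it rests on the lower rim and is the pivot when the tab is raised (from tray_centre: -86, -86, -11 mm; 122 mm along the diagonal). Axes: the tray's.
- lower_rim (a point): Centre of the lower trays' rim plane, 70 mm above the counter. The lower trays and their wooden plinth are one loose piece of 1.6 kg, 184 mm square at the foot, 176 mm above; axes like the top tray's. Not fastened: an upward pull over about 7 N on one corner would tip it.
- pad_top (a point): Centre of the top of the showing pad: a square felt pad with a wooden edge, 180 x 180 x 10 mm, fixed to the counter; its turn does not matter.
- polish_jar: Bystander, to be left alone: white jar with a steel cap, 52 dia x 75 mm; origin under its centre.
- wax_jar: Bystander, to be left alone: amber glass jar with a wooden cap, 44 dia x 55 mm; origin under its centre.
- ring_box: Bystander, to be left alone: small wooden box, 55 x 50 x 40 mm; origin under its centre.
- silver_bowl: Bystander, to be left alone: small steel bowl, 84 dia x 40 mm; origin under its centre.
- tea_cup: Bystander, to be left alone: blue cup, 68 dia x 60 mm; origin under its centre.
- bangle: Bystander, to be left alone: brass ring, 70 dia x 8 mm; origin under its centre.
- brush: Bystander, to be left alone: hand brush lying flat, length 170 mm; origin under its centre.

How it is judged:
By the outcome, as a careful person would: the job done as asked, in the order asked, and still so for the second after the job is handed in, while the arm keeps its last pose, push and grip.
It also fails if it takes over 48 s, if anything falls off the work surface, if the arm or the gripper's body presses on something with over 40 N, if the wrist force passes 120 N, or if a joint passes its speed limit or range.

### The arm

A 6-joint arm with a two-finger parallel gripper is mounted at the origin on the work surface. World frame = base frame: x ahead of the robot, y to its left, z up, the work surface at z = 0. Lengths are in m, angles in rad, forces in N, time in s.
With the tool pointing down it reaches from about 0.425 to 1.125 m from the base axis. Payload 14.9 kg.
Tool frame: the origin (TCP) lies at the very end of the fingers, on their centre line; the grasp point (between the pads) lies 19 mm behind it; z points along the fingers, y is the direction in which the jaws open and shut (so a half turn about z gives the same grasp; the last joint's range is limited). The gripper opens to 91 mm and grips with 3 to 60 N. Pads are 32 mm wide; open, the fingers measure 118 mm over their backs; the gripper's body (76 mm by 178 mm) begins 60 mm behind the grasp point.
Start: joints at [-1.372, 0.379, 1.734, -0, 1.028, -0.033], TCP at [0.161, -0.681, 0.214] pointing down, gripper open.
Joint ranges: [-2.77, 2.77], [-0.74, 2.19], [0, 2.66], [-1.06, 4.2], [0.31, 2.87], [-3.08, 3.08]. Speed limits (rad/s): [1.89, 1.89, 2.39, 3.14, 3.14, 3.14].

### API

Orientations are given as a rotation vector (axis times angle).
In Python, from plant import bot gives the robot as it stands. The module is installed in compiled form; this text tells all that it offers.
- The arm moves only by the tool jog_arm, never from a script. Its argument "commands" is a list of rows, each a list of 3 entries, a list of its own where there are three numbers: the shift along the tool's x, y, z scaled (see below), then the turn, a rotation vector about the tool's x, y, z scaled (see below), then the opening in per cent of the stroke, from 0 (shut) to 100 (fully open). In form: [[[tx, ty, tz], [wx, wy, wz], grip], ...]. A call has 1 to 12 rows; each row is the pose to reach, as a shift and turn from the pose commanded when the call began, along the tool's axes at that moment, turning the shorter way round; what a row does not reach only later rows make up. The controller multiplies each number of a shift by 0.2 m and each number of a turn by 360 degrees. A row lasts 1/12 s, in which the tool goes at most 41.7 mm and 7.16 degrees, less where a joint would pass 70% of its speed; a pose out of reach is approached as far as the arm can. A call with a number of a shift or a turn outside -1 to 1 is refused whole. A call with a gripper value outside its range is refused whole. The fingers move at their own pace and stop on an object; "squeeze" is the grip in N (left out, the last holds). Time passes only in rows, so rows that repeat a pose let the fingers close. It gives the time, the measured TCP pose, the force and the opening at its end, in the units of the state.
- bot.observe(): the state, without advancing time (a new reading comes with each control period).
- bot.capture(name): name is "scene" or "top" or "wrist"; returns the picture (384x512x3 uint8, red, green, blue); there is no depth.
- bot.get_calibration(name): a dict with "K" (3x3 intrinsics, pixels), "dist" ([k1, k2, p1, p2, k3] as OpenCV has them; the pictures are not rectified), "R" (3x3) and "t" (3): a world point X has camera coordinates R X + t. Camera axes: x right, y down, z forward; pixel columns grow to the right and rows downward; lengths in m; the calibration is good to about 2 mm. A picture is of the moment at which its call begins: read the wrist's pose just before it. get_calibration takes no time and is no camera call; for the wrist camera it gives the pose at the moment of the call.
- bot.hand_in(): hands the job in, once; it reports no verdict.
The state is a dict: "clock": time; "qpos": joint angles; "joint_velocities": joint speeds; "tau": joint torques, N m; "tcp_pos": TCP position; "ee_rot": TCP orientation; "wrist_force": force on the tool from outside, world axes, zero at the start; "moment": the same for the moment, N m; "opening": opening from 0.0 (shut) to 1.0 (fully open).
Only numpy, scipy, OpenCV 4.12 (cv2) and the standard library are available. Lean on these libraries where they do the work, as an engineer would, in place of code of your own. Each camera call takes 0.05 s, during which the arm holds its last target.

## Working session

There is one attempt and no reset: what is moved stays moved. The work goes in short steps, Python scripts to look and compute and a tool call to move; the robot and the scene stay as the last step left them, time stands still between calls to the robot, and variables do not carry over. Pictures are saved under pics/ and viewed, and the job is handed in when it is done.

Besides the shell and the picture viewer there is one more tool, called as name([rows], argument=value, ...), one row to a line, values as JSON. jog_arm: Moves the arm, as the interface text tells. Shifts and turns lie within -1 to 1; 1 stands for 0.2 m of shift or 360 degrees of turn. Its arguments: {"type":"object","properties":{"commands":{"type":"array","items":{"type":"array"}},"squeeze":{"type":"number"}},"required":["commands"]}

```bash
mkdir -p pics; python3 - <<'E'
from plant import bot
import cv2
s=bot.observe();print(s)
for n in("scene","top"):
    im=bot.capture(n);cv2.imwrite(f"pics/{n}0.png",im[:,:,::-1]);c=bot.get_calibration(n);print(n,c)
E
```

```text
{'clock': 0.0, 'qpos': array([-1.37232923e+00,  3.79427603e-01,  1.73477494e+00, -5.51599524e-06,
        1.02853278e+00, -3.32905772e-02]), 'joint_velocities': array([-2.50079265e-04,  2.87121726e-04,  8.08551529e-04, -1.22372961e-03,
       -6.26816086e-05, -7.61475361e-04]), 'tau': array([ 1.55742440e-03, -7.63719893e+01, -4.34365726e+01,  6.51444937e-02,
        4.25040652e-02, -9.89540354e-05]), 'tcp_pos': array([ 0.16070169, -0.68088751,  0.21327784]), 'ee_rot': array([-3.11939247e+00, -3.63102751e-01,  1.55406520e-04]), 'wrist_force': array([ 0.98702648,  0.92788891, -0.35977412]), 'moment': array([ 0.05330727,  0.04127803, -0.00309338]), 'opening': 0.9966721780971937}
scene {'K': array([[419.43111455,   0.        , 249.58578596],
       [  0.        , 419.43111455, 191.60575641],
       [  0.        ,   0.        ,   1.        ]]), 'dist': array([-0.02441255,  0.        ,  0.        ,  0.        ,  0.        ]), 'R': array([[ 0.61875045,  0.78528374, -0.02184793],
       [ 0.41088401, -0.34720209, -0.84298579],
       [-0.66956868,  0.51262087, -0.53749198]]), 't': array([-0.39014084, -0.13356417,  1.41255539])}
top {'K': array([[382.5119053 ,   0.        , 253.70752495],
       [  0.        , 382.5119053 , 191.74969455],
       [  0.        ,   0.        ,   1.        ]]), 'dist': array([0.02056624, 0.        , 0.        , 0.        , 0.        ]), 'R': array([[-0.05903028, -0.99825536,  0.00129251],
       [-0.97297835,  0.05724594, -0.22368735],
       [ 0.22322311, -0.01446191, -0.97466009]]), 't': array([0.10484207, 0.57653491, 1.00878102])}
```

View pics/scene0.png

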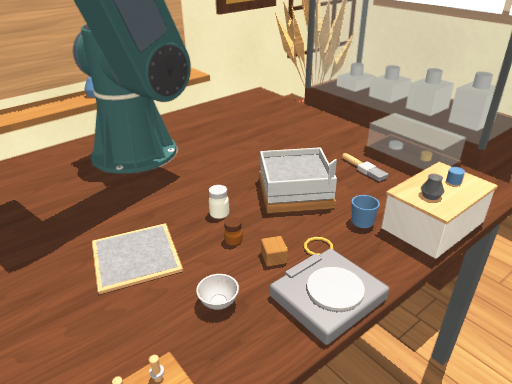

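View pics/top0.png

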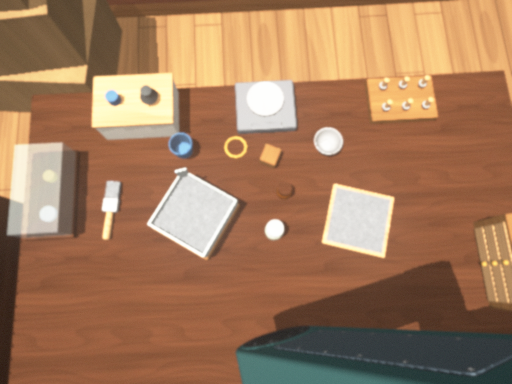

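The scene view shows the tray stack near (297,178) with its tab at (332,170), and the pad near (137,256). In the top view the tray is near (193,214), the tab near (181,172) and the pad near (359,220). I'll zoom in to get corners.

```bash
python3 - <<'E'
import cv2,numpy as np
a=cv2.imread("pics/top0.png")[155:275,135:255];b=cv2.imread("pics/scene0.png")[140:220,250:350]
cv2.imwrite("pics/z1.png",cv2.resize(a,None,fx=5,fy=5,interpolation=2))
cv2.imwrite("pics/z2.png",cv2.resize(b,None,fx=7,fy=7,interpolation=2))
E
```

```text
(no output)
```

View pics/z1.png

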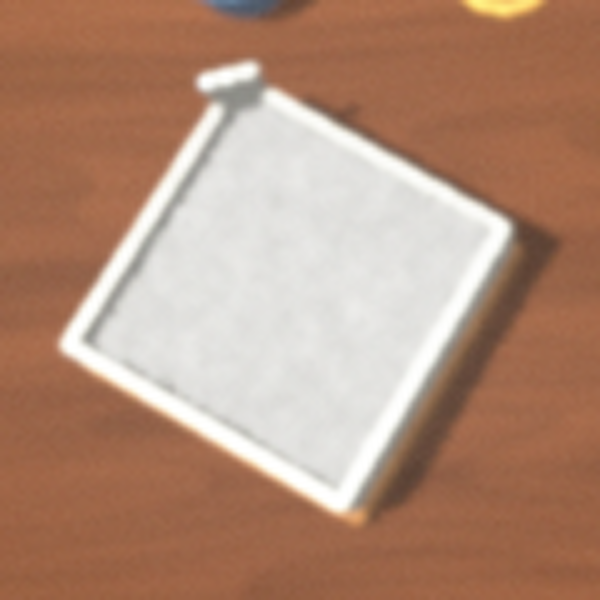

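View pics/z2.png

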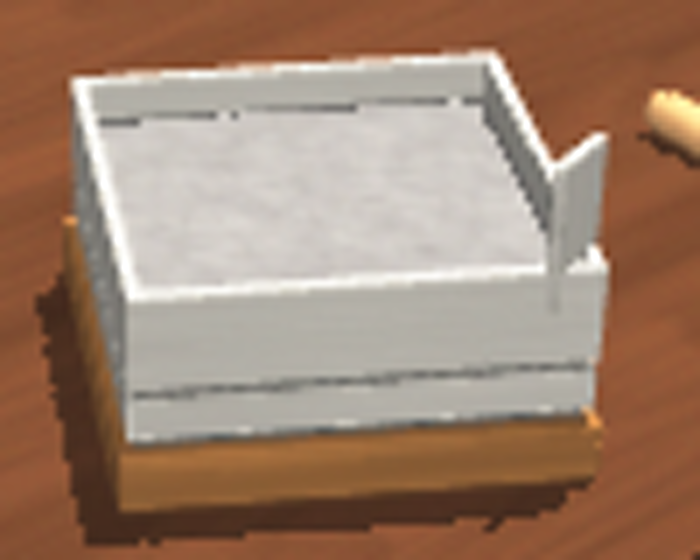

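```bash
cat > h.py <<'E'
import numpy as np,cv2
from plant import bot
def ray(n,uv,z,c=None):
    c=c or bot.get_calibration(n)
    p=cv2.undistortPoints(np.array(uv,float).reshape(-1,1,2),c["K"],c["dist"]).reshape(-1,2)
    d=np.c_[p,np.ones(len(p))]@c["R"];o=-c["R"].T@c["t"]
    return o+d*((z-o[2])/d[:,2])[:,None]
def tri(n1,p1,n2,p2):
    A=[];
    cs=[bot.get_calibration(n1),bot.get_calibration(n2)]
    P=[np.c_[c["R"],c["t"]] for c in cs]
    q=[cv2.undistortPoints(np.array(p,float).reshape(-1,1,2),c["K"],c["dist"]).reshape(-1,2).T for p,c in zip((p1,p2),cs)]
    X=cv2.triangulatePoints(P[0],P[1],q[0],q[1]);return (X[:3]/X[3]).T
E
python3 - <<'E'
from h import *
np.set_printoptions(precision=4,suppress=True)
f=lambda L,k,ox,oy:(np.array(L,float)+.5)/k-.5+[ox,oy]
t=f([(512,228),(345,515),(62,345)],5,135,155)
s=f([(605,262),(130,298),(72,78),(490,52)],7,250,140)
T=ray("top",t,.092);S=ray("scene",s,.092);print(T);print(S);print("c",(T[0]+T[2])/2,S.mean(0), S[[0,1,2,3]]-S[[1,2,3,0]])
print([np.linalg.norm(T[i]-T[j]) for i,j in((0,1),(1,2),(0,2))],[np.linalg.norm(S[i]-S[(i+1)%4]) for i in range(4)])
tt=f([(200,78),(258,66)],5,135,155); ss=f([(605,135),(555,172)],7,250,140)
print("tab",ray("top",tt,.136),ray("scene",ss,.136)); print(tri("top",tt,"scene",ss))
# pad
for n,z in(("top",.01),("scene",.01)):
    im=cv2.imread(f"pics/{n}0.png");h=cv2.cvtColor(im,cv2.COLOR_BGR2HSV)
    x0,x1,y0,y1={"top":(310,410,170,270),"scene":(80,195,215,295)}[n]
    m=np.zeros(im.shape[:2],np.uint8);m[y0:y1,x0:x1]=((h[...,2]>140))[y0:y1,x0:x1]*255
    cs,_=cv2.findContours(m,0,2);c=max(cs,key=cv2.contourArea);q=cv2.approxPolyDP(c,8,True).reshape(-1,2)
    P=ray(n,q,z);print(n,q.tolist(),P,P.mean(0),np.linalg.norm(P-np.roll(P,1,0),axis=1))
for nm,uv,z in [("polish",(274,229),.075),("wax",(286,190),.055),("box",(271,155),.04),("bowl",(328,141),.04),("cup",(180,145),.06)]:
    print(nm,ray("top",[uv],z))
E
```

```text
[[0.5547 0.1179 0.092 ]
 [0.406  0.2131 0.092 ]
 [0.505  0.3617 0.092 ]]
[[0.6494 0.2675 0.092 ]
 [0.5572 0.1196 0.092 ]
 [0.41   0.2137 0.092 ]
 [0.5041 0.3595 0.092 ]]
c [0.5298 0.2398 0.092 ] [0.5302 0.2401 0.092 ] [[ 0.0923  0.1479  0.    ]
 [ 0.1471 -0.0941  0.    ]
 [-0.0941 -0.1458  0.    ]
 [-0.1453  0.092   0.    ]]
[np.float64(0.17656706156645963), np.float64(0.17851679280895566), np.float64(0.24879221269822152)] [np.float64(0.17429315552529703), np.float64(0.17463059703711617), np.float64(0.1735251041129304), np.float64(0.17198402067287838)]
tab [[0.6363 0.2775 0.136 ]
 [0.6411 0.2467 0.136 ]] [[0.6367 0.276  0.136 ]
 [0.6439 0.242  0.136 ]]
[[0.6361 0.2773 0.1355]
 [0.6412 0.2464 0.1336]]
top [[310, 170], [310, 269], [409, 268], [409, 170]] [[ 0.6512 -0.1023  0.01  ]
 [ 0.3617 -0.0755  0.01  ]
 [ 0.3487 -0.3538  0.01  ]
 [ 0.6336 -0.397   0.01  ]] [ 0.4988 -0.2321  0.01  ] [0.2952 0.2907 0.2786 0.2882]
scene [[80, 235], [92, 240], [80, 248], [93, 251], [80, 274], [95, 270], [80, 293], [95, 285], [154, 294], [141, 292], [150, 284], [172, 294], [194, 279], [194, 262], [182,
[... 507 characters left out ...]
 0.01  ]
 [ 0.6023 -0.1662  0.01  ]
 [ 0.588  -0.1265  0.01  ]
 [ 0.5896 -0.1613  0.01  ]
 [ 0.5497 -0.1511  0.01  ]
 [ 0.5158 -0.0816  0.01  ]
 [ 0.4766 -0.1288  0.01  ]
 [ 0.4552 -0.0439  0.01  ]
 [ 0.3926 -0.2605  0.01  ]
 [ 0.3817 -0.1985  0.01  ]
 [ 0.3577 -0.2594  0.01  ]
 [ 0.3529 -0.1661  0.01  ]
 [ 0.3225 -0.2025  0.01  ]] [ 0.499  -0.2246  0.01  ] [0.1038 0.0413 0.0348 0.0363 0.076  0.0315 0.0687 0.0329 0.1326 0.0285
 0.0265 0.0584 0.058  0.0534 0.0279 0.0422 0.0349 0.0411 0.0773 0.0614
 0.0876 0.2254 0.0629 0.0655 0.0935 0.0475]
polish [[0.4724 0.0219 0.075 ]]
wax [[ 0.5838 -0.0212  0.055 ]]
box [[0.6952 0.013  0.04  ]]
bowl [[ 0.7286 -0.1585  0.04  ]]
cup [[0.7343 0.2758 0.06  ]]
```

```bash
cat >> h.py <<'E'
from scipy.spatial.transform import Rotation as R
def Rdes(yaw,tilt=0):
    # tool y at yaw (deg) horizontal, z down; tilt about world axis later
    y=np.array([np.cos(np.radians(yaw)),np.sin(np.radians(yaw)),0]);z=np.array([0,0,-1.]);x=np.cross(y,z)
    return R.from_matrix(np.c_[x,y,z])
def cmd(p,Rt,p0=None,R0=None):
    s=bot.observe()
    p0=s["tcp_pos"] if p0 is None else np.array(p0);R0=R.from_rotvec(s["ee_rot"]) if R0 is None else R0
    return np.round(R0.inv().apply(np.array(p)-p0)/.2,4),np.round((R0.inv()*Rt).as_rotvec()/(2*np.pi),4)
np.set_printoptions(precision=4,suppress=True)
E
python3 - <<'E'
from h import *
P=ray("top",[(335,184),(394,195),(385,256.5),(322.5,243)],.01);print(P,P.mean(0),np.linalg.norm(P-np.roll(P,1,0),axis=1))
P=ray("scene",[(92,240),(166,226),(181,263),(99,288)],.01);print(P,P.mean(0),np.linalg.norm(P-np.roll(P,1,0),axis=1))
p=None;R0=None
Rs=R.from_rotvec(bot.observe()["ee_rot"]);p=bot.observe()["tcp_pos"];R0=Rs
print(R0.as_matrix())
for w,y in [((.31,-.56,.25),-57),((.47,-.42,.27),-38),((.56,-.24,.27),-20),((.60,-.05,.27),0),((.637,.1,.27),12.3),((.637,.263,.27),12.3)]:
    Rt=Rdes(y);print(w,cmd(w,Rt,p,R0));p=np.array(w);R0=Rt
E
```

```text
[[ 0.6037 -0.1723  0.01  ]
 [ 0.5603 -0.3418  0.01  ]
 [ 0.3842 -0.291   0.01  ]
 [ 0.4324 -0.118   0.01  ]] [ 0.4952 -0.2308  0.01  ] [0.1798 0.1749 0.1833 0.1796]
[[ 0.3851 -0.2875  0.01  ]
 [ 0.4503 -0.1226  0.01  ]
 [ 0.5924 -0.163   0.01  ]
 [ 0.5501 -0.3346  0.01  ]] [ 0.4945 -0.2269  0.01  ] [0.1716 0.1773 0.1477 0.1768]
[[ 0.9733  0.2297 -0.0002]
 [ 0.2297 -0.9733  0.001 ]
 [ 0.     -0.001  -1.    ]]
(0.31, -0.56, 0.25) (array([ 0.8653, -0.4172, -0.1829]), array([-0.0002, -0.    , -0.0548]))
(0.47, -0.42, 0.27) (array([ 1.0522, -0.1514, -0.1   ]), array([ 0.    ,  0.    , -0.0528]))
(0.56, -0.24, 0.27) (array([ 0.9863, -0.1995,  0.    ]), array([ 0.  ,  0.  , -0.05]))
(0.6, -0.05, 0.27) (array([ 0.9611, -0.137 ,  0.    ]), array([ 0.    ,  0.    , -0.0556]))
(0.637, 0.1, 0.27) (array([0.75 , 0.185, 0.   ]), array([ 0.    ,  0.    , -0.0342]))
(0.637, 0.263, 0.27) (array([0.7963, 0.1736, 0.    ]), array([0., 0., 0.]))
```

jog_arm([
  [[0.86, -0.42, -0.18], [0, 0, -0.055], 100],
  [[0.86, -0.42, -0.18], [0, 0, -0.055], 100],
  [[0.86, -0.42, -0.18], [0, 0, -0.055], 100],
  [[0.86, -0.42, -0.18], [0, 0, -0.055], 100],
  [[0.86, -0.42, -0.18], [0, 0, -0.055], 100],
  [[0.86, -0.42, -0.18], [0, 0, -0.055], 100],
])

```text
clock: 0.6
tcp_pos: [0.3123, -0.5574, 0.2509]
ee_rot: [3.01, 0.899, 0.001]
wrist_force: [0.4, -0.6, -0.0]
opening: 0.996
```

jog_arm([
  [[1, -0.15, -0.1], [0, 0, -0.053], 100],
  [[1, -0.15, -0.1], [0, 0, -0.053], 100],
  [[1, -0.15, -0.1], [0, 0, -0.053], 100],
  [[1, -0.15, -0.1], [0, 0, -0.053], 100],
  [[1, -0.15, -0.1], [0, 0, -0.053], 100],
  [[1, -0.15, -0.1], [0, 0, -0.053], 100],
])

```text
clock: 1.1
tcp_pos: [0.4636, -0.4226, 0.2704]
ee_rot: [2.819, 1.386, 0.002]
wrist_force: [-0.5, -0.4, 0.2]
opening: 0.999
```

jog_arm([
  [[1, -0.2, 0], [0, 0, -0.05], 100],
  [[1, -0.2, 0], [0, 0, -0.05], 100],
  [[1, -0.2, 0], [0, 0, -0.05], 100],
  [[1, -0.2, 0], [0, 0, -0.05], 100],
  [[1, -0.2, 0], [0, 0, -0.05], 100],
  [[1, -0.2, 0], [0, 0, -0.05], 100],
])

```text
clock: 1.6
tcp_pos: [0.5529, -0.2391, 0.2697]
ee_rot: [-2.567, -1.809, -0.001]
wrist_force: [0.3, -0.7, 0.5]
opening: 0.997
```

jog_arm([
  [[0.97, -0.14, 0], [0, 0, -0.055], 100],
  [[0.97, -0.14, 0], [0, 0, -0.055], 100],
  [[0.97, -0.14, 0], [0, 0, -0.055], 100],
  [[0.97, -0.14, 0], [0, 0, -0.055], 100],
  [[0.97, -0.14, 0], [0, 0, -0.055], 100],
  [[0.97, -0.14, 0], [0, 0, -0.055], 100],
])

```text
clock: 2.1
tcp_pos: [0.5912, -0.0478, 0.2697]
ee_rot: [-2.219, -2.223, -0.0]
wrist_force: [-0.1, -0.2, 0.3]
opening: 0.999
```

```bash
python3 - <<'E'
from h import *
s=bot.observe();print(s["clock"],s["tcp_pos"],R.from_rotvec(s["ee_rot"]).as_matrix())
print(cmd((.62,.15,.26),Rdes(12.3)))
E
```

```text
2.1 [ 0.5912 -0.0478  0.2697] [[-0.0021  1.     -0.0002]
 [ 1.      0.0021  0.0006]
 [ 0.0006 -0.0002 -1.    ]]
(array([0.9886, 0.1463, 0.0489]), array([-0.    , -0.0001, -0.0338]))
```

jog_arm([
  [[0.99, 0.146, 0.049], [0, 0, -0.034], 100],
  [[0.99, 0.146, 0.049], [0, 0, -0.034], 100],
  [[0.99, 0.146, 0.049], [0, 0, -0.034], 100],
  [[0.99, 0.146, 0.049], [0, 0, -0.034], 100],
  [[0.99, 0.146, 0.049], [0, 0, -0.034], 100],
  [[0.99, 0.146, 0.049], [0, 0, -0.034], 100],
  [[0.99, 0.146, 0.049], [0, 0, -0.034], 100],
])

```text
clock: 2.68
tcp_pos: [0.6201, 0.1472, 0.2595]
ee_rot: [-1.97, -2.446, 0.001]
wrist_force: [0.1, 0.1, -0.0]
opening: 0.998
```

```bash
python3 - <<'E'
from h import *
s=bot.observe();print(s["clock"],s["tcp_pos"])
im=bot.capture("wrist");cv2.imwrite("pics/w1.png",im[:,:,::-1])
print(cmd((.637,.263,.23),Rdes(12.3)))
E
```

```text
2.6833 [0.6201 0.1472 0.2595]
(array([0.5531, 0.2071, 0.1478]), array([-0.0001,  0.    , -0.0002]))
```

View pics/w1.png

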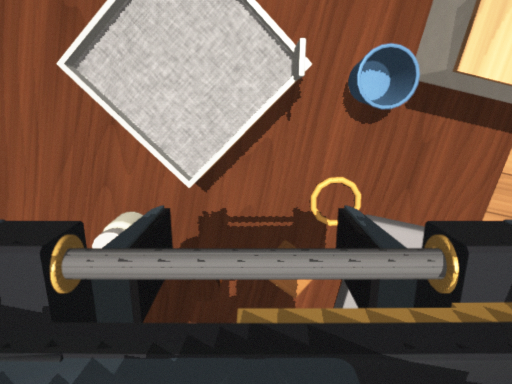

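The wrist view shows the tray rim corners at about (60,63), (190,186) and (310,63), and the tab seen from above at x≈300, y 38–75. I'll zoom in on it for a cross-check.

```bash
python3 - <<'E'
import cv2
a=cv2.imread("pics/w1.png")[25:95,270:340]
cv2.imwrite("pics/z3.png",cv2.resize(a,None,fx=8,fy=8,interpolation=2))
E
```

```text
(no output)
```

View pics/z3.png

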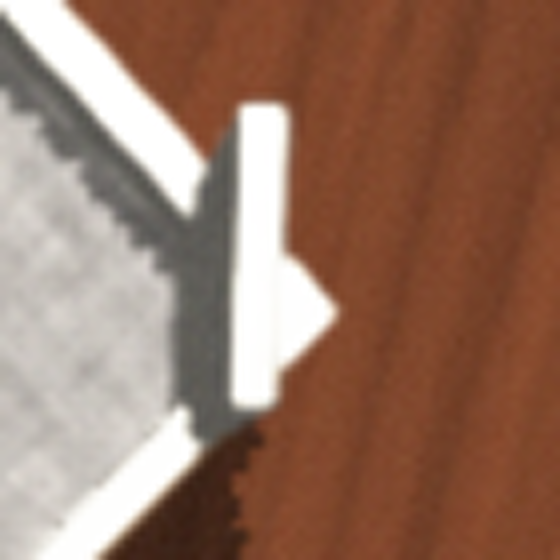

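```bash
python3 - <<'E'
from h import *
f=lambda L:(np.array(L,float)+.5)/8-.5+[270,25]
q=ray("wrist",f([(240,105),(290,105),(278,407),(232,407)]),.136)
print(q,q.mean(0)); d=q[0]+q[1]-q[2]-q[3];print("len",np.linalg.norm(d)/2,"normal yaw",np.degrees(np.arctan2(d[1],d[0]))-90)
c=ray("wrist",[(60,63),(190,186.5),f([(338,310)])[0]],.092);print(c,"ctr",(c[0]+c[2])/2,np.linalg.norm(c[0]-c[2]),np.degrees(np.arctan2(*(c[2]-c[0])[[1,0]])))
E
```

```text
[[0.6309 0.2775 0.136 ]
 [0.636  0.2786 0.136 ]
 [0.6422 0.2494 0.136 ]
 [0.6374 0.2483 0.136 ]] [0.6366 0.2635 0.136 ]
len 0.02990176473538443 normal yaw 12.156299818967668
[[0.4115 0.2158 0.092 ]
 [0.5566 0.1202 0.092 ]
 [0.652  0.267  0.092 ]] ctr [0.5317 0.2414 0.092 ] 0.2458740410079645 12.006156527883686
```

jog_arm([
  [[0.553, 0.207, 0.148], [0, 0, 0], 100],
  [[0.553, 0.207, 0.148], [0, 0, 0], 100],
  [[0.553, 0.207, 0.148], [0, 0, 0], 100],
  [[0.553, 0.207, 0.148], [0, 0, 0], 100],
  [[0.553, 0.207, 0.148], [0, 0, 0], 100],
  [[0.553, 0.207, 0.148], [0, 0, 0], 100],
])

```text
clock: 3.23
tcp_pos: [0.6373, 0.2619, 0.2305]
ee_rot: [-1.974, -2.444, 0.001]
wrist_force: [-1.3, -0.5, 0.6]
opening: 1.0
```

```bash
python3 - <<'E'
from h import *
s=bot.observe();print(s["clock"],s["tcp_pos"])
print(cmd((.6366,.2633,.098),Rdes(12.2)))
E
```

```text
3.2333 [0.6373 0.2619 0.2305]
(array([ 0.0078, -0.0018,  0.6624]), array([-0.0001,  0.0001, -0.0001]))
```

jog_arm([
  [[0.006, -0.002, 0.2], [0, 0, 0], 100],
  [[0.006, -0.002, 0.35], [0, 0, 0], 60],
  [[0.006, -0.002, 0.45], [0, 0, 0], 60],
  [[0.006, -0.002, 0.55], [0, 0, 0], 60],
  [[0.006, -0.002, 0.62], [0, 0, 0], 60],
  [[0.006, -0.002, 0.66], [0, 0, 0], 50],
  [[0.006, -0.002, 0.66], [0, 0, 0], 50],
], squeeze=10)

```text
clock: 3.82
tcp_pos: [0.6361, 0.2633, 0.0974]
ee_rot: [-1.974, -2.443, 0.002]
wrist_force: [-0.3, -0.4, -1.4]
opening: 0.594
```

```bash
python3 - <<'E'
from h import *
s=bot.observe();print(s["clock"],s["tcp_pos"],s["opening"],s["wrist_force"],cmd((.6366,.2633,.098),Rdes(12.2)))
im=bot.capture("wrist");cv2.imwrite("pics/w2.png",im[:,:,::-1])
E
```

```text
3.8167 [0.6361 0.2633 0.0974] 0.5935858517126151 [-0.3205 -0.3968 -1.4231] (array([-0.0007,  0.0025, -0.0029]), array([-0.0003,  0.    , -0.0002]))
```

View pics/w2.png

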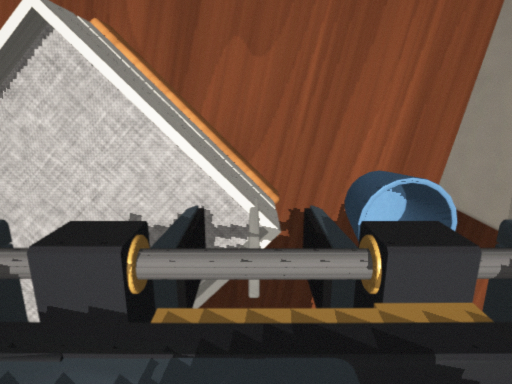

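The tab (x≈254, y 208–297) stands midway between the fingers (inner faces about 205 and 305), clear of the cup. Closing gently.

jog_arm([
  [[0, 0.002, -0.003], [0, 0, 0], 30],
  [[0, 0.002, -0.003], [0, 0, 0], 20],
  [[0, 0.002, -0.003], [0, 0, 0], 12],
  [[0, 0.002, -0.003], [0, 0, 0], 8],
  [[0, 0.002, -0.003], [0, 0, 0], 5],
  [[0, 0.002, -0.003], [0, 0, 0], 2],
  [[0, 0.002, -0.003], [0, 0, 0], 0],
  [[0, 0.002, -0.003], [0, 0, 0], 0],
  [[0, 0.002, -0.003], [0, 0, 0], 0],
  [[0, 0.002, -0.003], [0, 0, 0], 0],
], squeeze=10)

```text
clock: 4.7
tcp_pos: [0.6367, 0.2648, 0.0993]
ee_rot: [-1.973, -2.445, 0.001]
wrist_force: [-5.1, -0.6, 5.7]
opening: 0.054
```

```bash
python3 - <<'E'
from h import *
s=bot.observe();print(s["clock"],s["tcp_pos"],s["opening"],s["wrist_force"],s["moment"])
im=bot.capture("scene");cv2.imwrite("pics/s2.png",cv2.resize(im[120:240,230:390,::-1],None,fx=5,fy=5))
E
```

```text
4.7 [0.6367 0.2648 0.0993] 0.05396617949481362 [-5.0761 -0.647   5.6847] [-0.1658  0.7186 -0.1272]
```

View pics/s2.png

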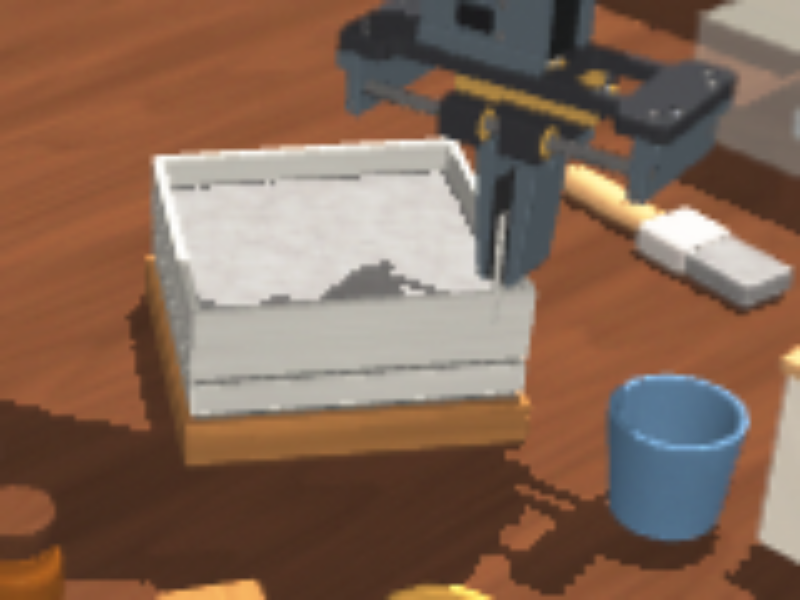

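jog_arm([
  [[0, 0, 0], [0, 0, 0], 0],
  [[0, 0, 0], [0, 0, 0], 0],
  [[0, 0, 0], [0, 0, 0], 0],
  [[0, 0, 0], [0, 0, 0], 0],
], squeeze=50)

```text
clock: 5.08
tcp_pos: [0.6367, 0.2648, 0.0992]
ee_rot: [-1.973, -2.445, 0.001]
wrist_force: [-3.5, -1.0, 4.9]
opening: 0.05
```

```bash
python3 - <<'E'
from h import *
s=bot.observe();print(s["clock"],s["tcp_pos"],R.from_rotvec(s["ee_rot"]).as_matrix(),s["opening"],s["wrist_force"],s["moment"])
def tab(a0,a1s):
  d0,h0=.231,.028
  P=lambda a:np.array([d0*np.cos(a)-h0*np.sin(a),d0*np.sin(a)+h0*np.cos(a)])
  A0=np.radians(a0)
  for a in a1s:
    A=np.radians(a);v=P(A)-P(A0)
    # into tool axes at tilt a0: ytool=(cos,sin), ztool=-( -sin,cos)
    y=v@[np.cos(A0),np.sin(A0)];z=-v@[-np.sin(A0),np.cos(A0)]
    print(a,np.round([y/.2,z/.2],4),"wx",round(-(a-a0)/360,5))
tab(0,[.5,1,1.5,2,2.5,3,3.5,4,4.5,5,5.5,6])
E
```

```text
5.0833 [0.6367 0.2648 0.0992] [[-0.2113  0.9774 -0.0005]
 [ 0.9774  0.2113 -0.0001]
 [ 0.     -0.0005 -1.    ]] 0.05011117884140394 [-3.486  -0.9883  4.8995] [-0.1405  0.6461 -0.0852]
0.5 [-0.0013 -0.0101] wx -0.00139
1 [-0.0026 -0.0201] wx -0.00278
1.5 [-0.0041 -0.0302] wx -0.00417
2 [-0.0056 -0.0402] wx -0.00556
2.5 [-0.0072 -0.0502] wx -0.00694
3 [-0.0089 -0.0603] wx -0.00833
3.5 [-0.0107 -0.0702] wx -0.00972
4 [-0.0126 -0.0802] wx -0.01111
4.5 [-0.0145 -0.0902] wx -0.0125
5 [-0.0166 -0.1001] wx -0.01389
5.5 [-0.0187 -0.1101] wx -0.01528
6 [-0.021 -0.12 ] wx -0.01667
```

jog_arm([
  [[0, -0.0006, -0.005], [-0.0007, 0, 0], 0],
  [[0, -0.0013, -0.01], [-0.0014, 0, 0], 0],
  [[0, -0.002, -0.015], [-0.0021, 0, 0], 0],
  [[0, -0.0026, -0.02], [-0.0028, 0, 0], 0],
  [[0, -0.0033, -0.025], [-0.0035, 0, 0], 0],
  [[0, -0.0041, -0.03], [-0.0042, 0, 0], 0],
  [[0, -0.0048, -0.035], [-0.0049, 0, 0], 0],
  [[0, -0.0056, -0.04], [-0.0056, 0, 0], 0],
  [[0, -0.0064, -0.045], [-0.0063, 0, 0], 0],
  [[0, -0.0072, -0.05], [-0.0069, 0, 0], 0],
  [[0, -0.008, -0.055], [-0.0076, 0, 0], 0],
  [[0, -0.0089, -0.06], [-0.0083, 0, 0], 0],
])

```text
clock: 6.08
tcp_pos: [0.635, 0.2643, 0.1112]
ee_rot: [1.952, 2.419, 0.063]
wrist_force: [-1.5, -0.2, -3.8]
opening: 0.053
```

```bash
python3 - <<'E'
from h import *
s=bot.observe();print(s["clock"],s["tcp_pos"],R.from_rotvec(s["ee_rot"]).as_matrix(),s["opening"],s["wrist_force"],s["moment"])
im=bot.capture("scene");cv2.imwrite("pics/s3.png",cv2.resize(im[120:240,230:390,::-1],None,fx=5,fy=5))
E
```

```text
6.0833 [0.635  0.2643 0.1112] [[-0.2114  0.9761  0.0512]
 [ 0.9774  0.2111  0.011 ]
 [-0.      0.0524 -0.9986]] 0.05306394232955929 [-1.5051 -0.2353 -3.7729] [-0.0427  0.3454 -0.0794]
```

View pics/s3.png

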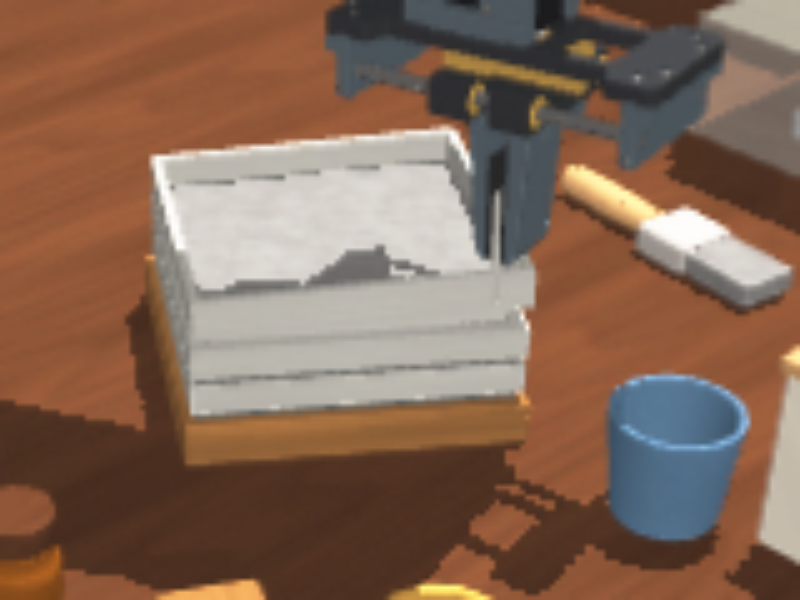

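The tab corner is raised, the gap tapers to the far corner, and the plinth edges have not moved (pull about 3.8 N). Continuing about the same pivot.

jog_arm([
  [[0, -0.0013, -0.01], [-0.0014, 0, 0], 0],
  [[0, -0.0026, -0.02], [-0.0028, 0, 0], 0],
  [[0, -0.0041, -0.03], [-0.0042, 0, 0], 0],
  [[0, -0.0056, -0.04], [-0.0056, 0, 0], 0],
  [[0, -0.0072, -0.05], [-0.0069, 0, 0], 0],
  [[0, -0.0089, -0.06], [-0.0083, 0, 0], 0],
  [[0, -0.0107, -0.07], [-0.0097, 0, 0], 0],
  [[0, -0.0126, -0.08], [-0.0111, 0, 0], 0],
  [[0, -0.0145, -0.09], [-0.0125, 0, 0], 0],
  [[0, -0.0166, -0.1], [-0.0139, 0, 0], 0],
  [[0, -0.0187, -0.11], [-0.0153, 0, 0], 0],
  [[0, -0.021, -0.12], [-0.0167, 0, 0], 0],
])

```text
clock: 7.13
tcp_pos: [0.6299, 0.2633, 0.1352]
ee_rot: [1.907, 2.363, 0.187]
wrist_force: [3.8, 0.3, -0.9]
opening: 0.051
```

jog_arm([
  [[0, -0.0013, -0.01], [-0.0014, 0, 0], 0],
  [[0, -0.0026, -0.02], [-0.0028, 0, 0], 0],
  [[0, -0.0041, -0.03], [-0.0042, 0, 0], 0],
  [[0, -0.0056, -0.04], [-0.0056, 0, 0], 0],
  [[0, -0.0072, -0.05], [-0.0069, 0, 0], 0],
  [[0, -0.0089, -0.06], [-0.0083, 0, 0], 0],
  [[0, -0.0089, -0.06], [-0.0083, 0, 0], 0],
])

```text
clock: 7.72
tcp_pos: [0.6259, 0.2624, 0.1466]
ee_rot: [1.884, 2.335, 0.246]
wrist_force: [-0.2, -0.1, -1.5]
opening: 0.052
```

```bash
python3 - <<'E'
from h import *
s=bot.observe();print(s["clock"],s["tcp_pos"],R.from_rotvec(s["ee_rot"]).as_matrix(),s["opening"],s["wrist_force"],s["moment"])
im=bot.capture("scene");cv2.imwrite("pics/s4.png",cv2.resize(im[120:240,230:390,::-1],None,fx=5,fy=5))
E
```

```text
7.7167 [0.6259 0.2624 0.1466] [[-0.2114  0.956   0.2034]
 [ 0.9774  0.2068  0.0439]
 [-0.0001  0.2081 -0.9781]] 0.052148807324190236 [-0.1743 -0.137  -1.4884] [-0.0596  0.1113  0.0075]
```

View pics/s4.png

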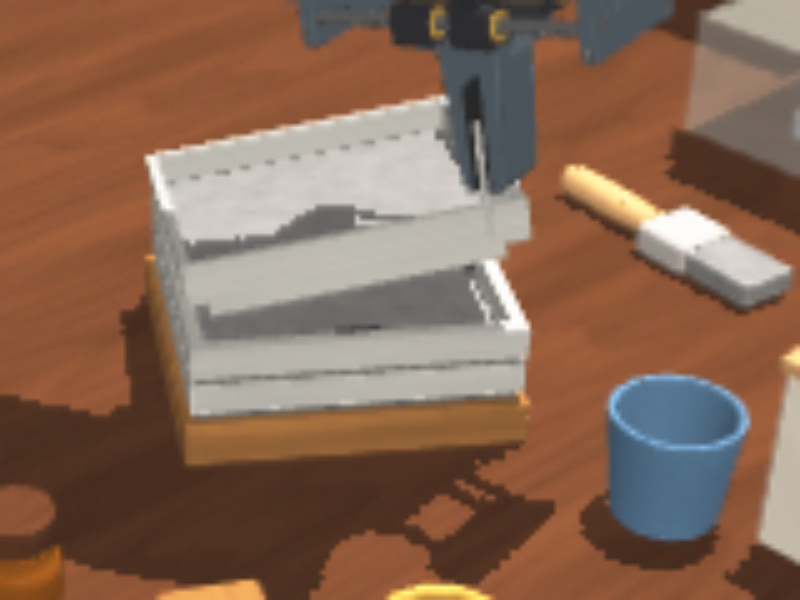

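The tray is tilted 12° with its far corner still in the stack and the near side well out. The lower trays are unmoved. Lifting straight up.

jog_arm([
  [[0, 0.003, -0.014], [0, 0, 0], 0],
  [[0, 0.007, -0.033], [0, 0, 0], 0],
  [[0, 0.012, -0.056], [0, 0, 0], 0],
  [[0, 0.018, -0.085], [0, 0, 0], 0],
  [[0, 0.025, -0.118], [0, 0, 0], 0],
  [[0, 0.035, -0.165], [0, 0, 0], 0],
  [[0, 0.05, -0.235], [0, 0, 0], 0],
  [[0, 0.07, -0.329], [0, 0, 0], 0],
  [[0, 0.09, -0.423], [0, 0, 0], 0],
  [[0, 0.11, -0.517], [0, 0, 0], 0],
  [[0, 0.13, -0.611], [0, 0, 0], 0],
  [[0, 0.14, -0.658], [0, 0, 0], 0],
])

```text
clock: 8.77
tcp_pos: [0.6272, 0.2628, 0.285]
ee_rot: [1.883, 2.333, 0.25]
wrist_force: [-0.0, -0.2, -1.6]
opening: 0.054
```

```bash
python3 - <<'E'
from h import *
s=bot.observe();print(s["clock"],s["tcp_pos"],s["opening"],s["wrist_force"],s["moment"])
im=bot.capture("scene");cv2.imwrite("pics/s5.png",im[:,:,::-1])
print(cmd((.626,.262,.31),Rdes(12.2)))
E
```

```text
8.7667 [0.6272 0.2628 0.285 ] 0.054305248844603 [-0.0416 -0.2096 -1.6473] [-0.0055 -0.1026 -0.0476]
(array([-0.003 ,  0.0168, -0.1199]), array([ 0.0341, -0.0001, -0.    ]))
```

View pics/s5.png

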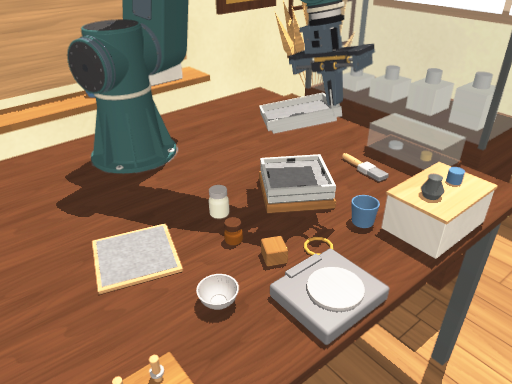

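jog_arm([
  [[0, 0.002, -0.01], [0.003, 0, 0], 0],
  [[0, 0.004, -0.03], [0.007, 0, 0], 0],
  [[0, 0.007, -0.05], [0.012, 0, 0], 0],
  [[0, 0.01, -0.07], [0.018, 0, 0], 0],
  [[0, 0.012, -0.09], [0.024, 0, 0], 0],
  [[0, 0.015, -0.11], [0.03, 0, 0], 0],
  [[0, 0.017, -0.12], [0.034, 0, 0], 0],
  [[0, 0.017, -0.12], [0.034, 0, 0], 0],
  [[0, 0.017, -0.12], [0.034, 0, 0], 0],
])

```text
clock: 9.57
tcp_pos: [0.6247, 0.2621, 0.3046]
ee_rot: [-1.971, -2.443, 0.005]
wrist_force: [0.0, 0.5, -1.8]
opening: 0.054
```

```bash
python3 - <<'E'
from h import *
s=bot.observe();print(s["clock"],s["tcp_pos"],s["opening"],s["wrist_force"],s["moment"],R.from_rotvec(s["ee_rot"]).as_matrix()[2])
p=s["tcp_pos"];R0=R.from_rotvec(s["ee_rot"])
for w,y in [((.66,.116,.31),1),((.66,-.035,.30),-10),((.635,-.17,.28),-20),((.589,-.2835,.25),-30)]:
    Rt=Rdes(y);print(w,cmd(w,Rt,p,R0));p=np.array(w);R0=Rt
im=bot.capture("scene");cv2.imwrite("pics/s6.png",cv2.resize(im[60:220,200:400,::-1],None,fx=4,fy=3.7))
E
```

```text
9.5667 [0.6247 0.2621 0.3046] 0.05377478885875531 [ 0.0028  0.4622 -1.7613] [ 0.0598 -0.3326 -0.0327] [-0.0001 -0.0042 -1.    ]
(0.66, 0.116, 0.31) (array([-0.7512,  0.0182, -0.0271]), array([-0.0007,  0.0001,  0.0311]))
(0.66, -0.035, 0.3) (array([-0.7549, -0.0132,  0.05  ]), array([0.    , 0.    , 0.0306]))
(0.635, -0.17, 0.28) (array([-0.6865, -0.0059,  0.1   ]), array([0.    , 0.    , 0.0278]))
(0.589, -0.2835, 0.25) (array([-0.6119, -0.022 ,  0.15  ]), array([0.    , 0.    , 0.0278]))
```

View pics/s6.png

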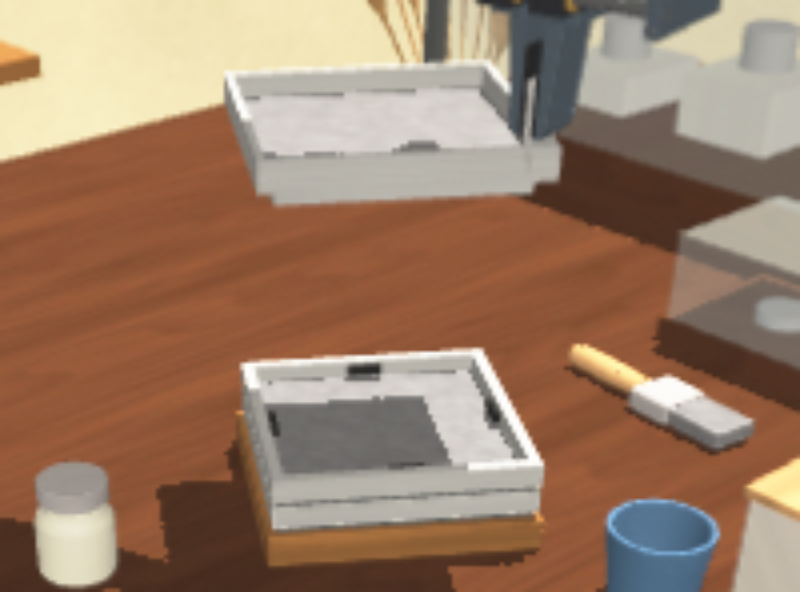

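Tray is free, held level, and the stack is still in place. Carrying it over to the pad.

jog_arm([
  [[-0.03, 0.001, -0.001], [-0.0001, 0, 0.001], 0],
  [[-0.1, 0.003, -0.004], [-0.0003, 0, 0.004], 0],
  [[-0.2, 0.005, -0.007], [-0.0005, 0, 0.008], 0],
  [[-0.31, 0.008, -0.01], [-0.0007, 0, 0.013], 0],
  [[-0.42, 0.01, -0.015], [-0.0007, 0, 0.018], 0],
  [[-0.53, 0.013, -0.02], [-0.0007, 0, 0.022], 0],
  [[-0.64, 0.016, -0.023], [-0.0007, 0, 0.027], 0],
  [[-0.75, 0.018, -0.027], [-0.0007, 0, 0.031], 0],
])

```text
clock: 10.28
tcp_pos: [0.6599, 0.114, 0.3106]
ee_rot: [2.204, 2.238, -0.0]
wrist_force: [1.0, 1.2, -1.9]
opening: 0.053
```

jog_arm([
  [[-0.11, -0.002, 0.007], [0, 0, 0.004], 0],
  [[-0.22, -0.004, 0.015], [0, 0, 0.009], 0],
  [[-0.33, -0.006, 0.022], [0, 0, 0.013], 0],
  [[-0.44, -0.008, 0.03], [0, 0, 0.018], 0],
  [[-0.55, -0.01, 0.037], [0, 0, 0.022], 0],
  [[-0.66, -0.012, 0.044], [0, 0, 0.027], 0],
  [[-0.755, -0.013, 0.05], [0, 0, 0.031], 0],
])

```text
clock: 10.87
tcp_pos: [0.6596, -0.0372, 0.3006]
ee_rot: [2.411, 2.012, -0.0]
wrist_force: [-0.3, 0.2, -2.1]
opening: 0.058
```

jog_arm([
  [[-0.11, -0.001, 0.014], [0, 0, 0.004], 0],
  [[-0.22, -0.002, 0.03], [0, 0, 0.009], 0],
  [[-0.33, -0.003, 0.045], [0, 0, 0.013], 0],
  [[-0.44, -0.004, 0.06], [0, 0, 0.018], 0],
  [[-0.54, -0.005, 0.08], [0, 0, 0.022], 0],
  [[-0.62, -0.006, 0.09], [0, 0, 0.025], 0],
  [[-0.687, -0.006, 0.1], [0, 0, 0.028], 0],
])

```text
clock: 11.45
tcp_pos: [0.634, -0.1718, 0.2806]
ee_rot: [2.578, 1.794, -0.0]
wrist_force: [0.0, -0.5, -1.8]
opening: 0.057
```

```bash
python3 - <<'E'
from h import *
s=bot.observe();print(s["clock"],s["tcp_pos"],s["opening"],s["wrist_force"],s["moment"],R.from_rotvec(s["ee_rot"]).as_matrix()[2])
print(cmd((.589,-.2835,.24),Rdes(-30)))
E
```

```text
11.45 [ 0.634  -0.1718  0.2806] 0.05675580149311221 [ 0.0405 -0.4984 -1.8092] [-0.1277 -0.25   -0.004 ] [-0.0005  0.0003 -1.    ]
(array([-0.602 , -0.0168,  0.2032]), array([0.0001, 0.0001, 0.0268]))
```

jog_arm([
  [[-0.1, -0.003, 0.03], [0, 0, 0.004], 0],
  [[-0.19, -0.005, 0.06], [0, 0, 0.008], 0],
  [[-0.28, -0.008, 0.09], [0, 0, 0.012], 0],
  [[-0.36, -0.01, 0.12], [0, 0, 0.016], 0],
  [[-0.44, -0.012, 0.15], [0, 0, 0.02], 0],
  [[-0.51, -0.014, 0.17], [0, 0, 0.023], 0],
  [[-0.56, -0.016, 0.19], [0, 0, 0.025], 0],
  [[-0.59, -0.017, 0.2], [0, 0, 0.026], 0],
  [[-0.602, -0.017, 0.203], [0, 0, 0.027], 0],
  [[-0.602, -0.017, 0.203], [0, 0, 0.027], 0],
  [[-0.602, -0.017, 0.203], [0, 0, 0.027], 0],
])

```text
clock: 12.37
tcp_pos: [0.5903, -0.2814, 0.2403]
ee_rot: [2.719, 1.573, 0.0]
wrist_force: [-0.4, -0.3, -2.5]
opening: 0.049
```

```bash
python3 - <<'E'
from h import *
s=bot.observe();print(s["clock"],s["tcp_pos"],s["opening"],s["wrist_force"],s["moment"],R.from_rotvec(s["ee_rot"]).as_matrix())
for n in("scene","top","wrist"):
    im=bot.capture(n);cv2.imwrite(f"pics/{n}7.png",im[:,:,::-1])
np.save("wc.npy",bot.get_calibration("wrist"),allow_pickle=True)
E
```

```text
12.3667 [ 0.5903 -0.2814  0.2403] 0.04870498677240384 [-0.4084 -0.2867 -2.4976] [-0.1141 -0.2127  0.0295] [[ 0.4985  0.8669  0.0003]
 [ 0.8669 -0.4985 -0.0004]
 [-0.0002  0.0005 -1.    ]]
```

View pics/scene7.png

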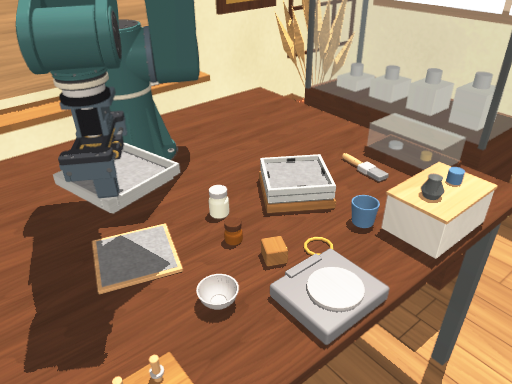

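View pics/top7.png

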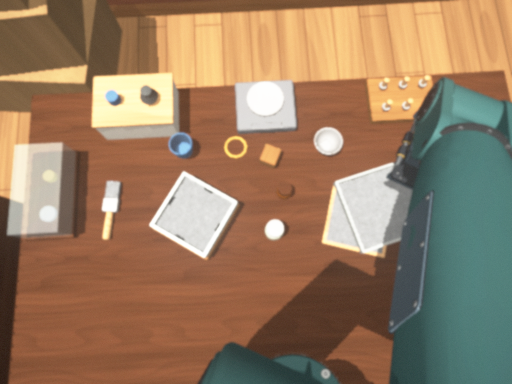

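View pics/wrist7.png

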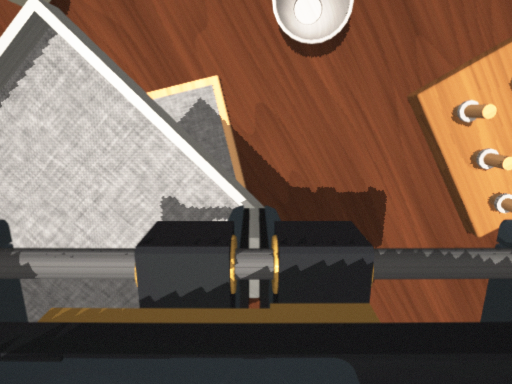

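```bash
python3 - <<'E'
import cv2,numpy as np
a=cv2.imread("pics/scene7.png")[135:225,45:195];b=cv2.imread("pics/top7.png")[155:260,320:420]
cv2.imwrite("pics/z7a.png",cv2.resize(a,None,fx=5,fy=5,interpolation=2))
cv2.imwrite("pics/z7b.png",cv2.resize(b,None,fx=5,fy=5,interpolation=2))
a=cv2.imread("pics/scene0.png")[215:297,80:195]
cv2.imwrite("pics/z7c.png",cv2.resize(a,None,fx=5,fy=5,interpolation=2))
E
```

View pics/z7a.png

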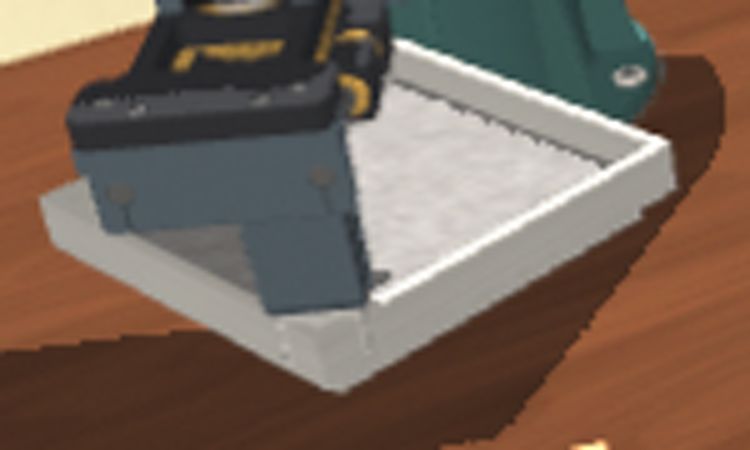

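View pics/z7b.png

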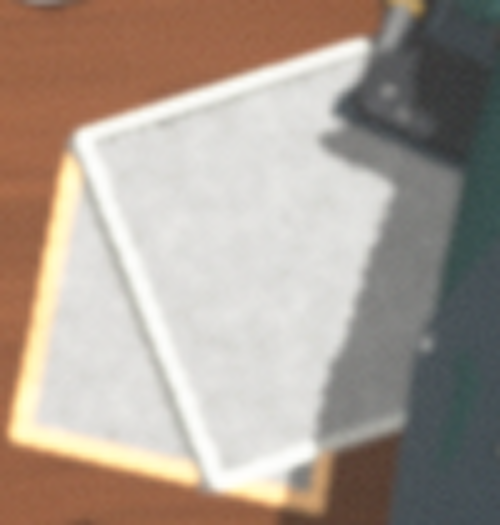

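View pics/z7c.png

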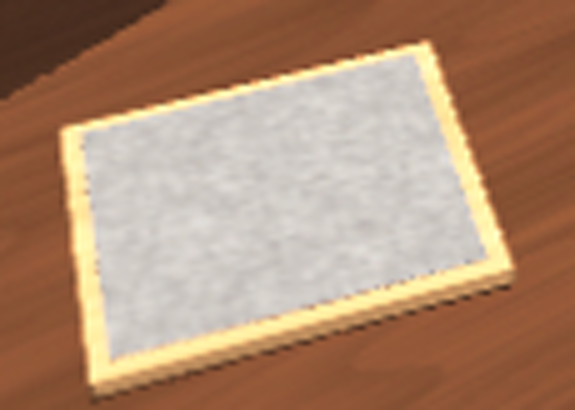

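```bash
python3 - <<'E'
from h import *
f=lambda L,k,ox,oy:(np.array(L,float)+.5)/k-.5+[ox,oy]
P=ray("scene",f([(62,130),(430,42),(513,268),(93,383)],5,80,215),.01);print(P.mean(0),np.linalg.norm(P-np.roll(P,1,0),axis=1))
A=tri("top",f([(75,132)],5,320,155),"scene",f([(668,140)],5,45,135));print("A",A)
tp=f([(75,132),(212,487)],5,320,155)
ct=bot.get_calibration("top");o=-ct["R"].T@ct["t"];Q=ray("top",tp,.0);n=np.cross(Q[0]-o,Q[1]-o)
cs=bot.get_calibration("scene");os=-cs["R"].T@cs["t"]
for px in [(398,42),(500,80),(600,117)]:
    q=ray("scene",f([px],5,45,135),0)[0];d=q-os;t=n@(o-os)/(n@d);print(os+t*d)
print("A,B top@.234",ray("top",tp,.234))
S=ray("scene",f([(40,200),(668,140)],5,45,135),.234);print("C,A scene@.234",S,"ctr",S.mean(0),np.linalg.norm(S[0]-S[1]))
print("D under @.212",ray("scene",f([(340,390)],5,45,135),.212))
s=bot.observe();Rm=R.from_rotvec(s["ee_rot"]).as_matrix();print("kin ctr",s["tcp_pos"]-.109*Rm[:,1])
E
```

```text
[ 0.4981 -0.2287  0.01  ] [0.178  0.1785 0.1779 0.1773]
A [[ 0.5579 -0.1203  0.233 ]]
[ 0.3906 -0.1646  0.2297]
[ 0.4575 -0.1469  0.2304]
[ 0.5181 -0.1308  0.2312]
A,B top@.234 [[ 0.5579 -0.1196  0.234 ]
 [ 0.3886 -0.1638  0.234 ]]
C,A scene@.234 [[ 0.4397 -0.3362  0.234 ]
 [ 0.5592 -0.1216  0.234 ]] ctr [ 0.4994 -0.2289  0.234 ] 0.24562827117603883
D under @.212 [[ 0.6084 -0.287   0.212 ]]
kin ctr [ 0.4958 -0.2269  0.2403]
```

jog_arm([
  [[0, 0, 0.01], [0.0008, 0, 0], 0],
  [[0, 0, 0.02], [0.0016, 0, 0], 0],
  [[0, 0, 0.03], [0.0024, 0, 0], 0],
  [[0, 0, 0.035], [0.0028, 0, 0], 0],
  [[0, 0, 0.035], [0.0028, 0, 0], 0],
  [[0, 0, 0.035], [0.0028, 0, 0], 0],
  [[0, 0, 0.035], [0.0028, 0, 0], 0],
  [[0, 0, 0.035], [0.0028, 0, 0], 0],
  [[0, 0, 0.035], [0.0028, 0, 0], 0],
  [[0, 0, 0.035], [0.0028, 0, 0], 0],
  [[0, 0, 0.035], [0.0028, 0, 0], 0],
  [[0, 0, 0.035], [0.0028, 0, 0], 0],
])

```text
clock: 13.52
tcp_pos: [0.59, -0.2817, 0.2332]
ee_rot: [-2.707, -1.565, 0.014]
wrist_force: [-0.9, -0.2, -1.5]
opening: 0.048
```

```bash
python3 - <<'E'
from h import *
s=bot.observe();print(s["clock"],s["tcp_pos"],s["opening"],s["wrist_force"],s["joint_velocities"])
for n,(y,x,h,w) in {"scene":(135,45,90,150),"top":(155,320,105,100)}.items():
    im=bot.capture(n);cv2.imwrite(f"pics/{n}8.png",cv2.resize(im[y:y+h,x:x+w,::-1],None,fx=5,fy=5,interpolation=2))
E
```

```text
13.5167 [ 0.59   -0.2817  0.2332] 0.04823810623517973 [-0.9123 -0.1865 -1.4902] [ 0.0003  0.0004 -0.0018 -0.0003 -0.0018 -0.    ]
```

View pics/scene8.png

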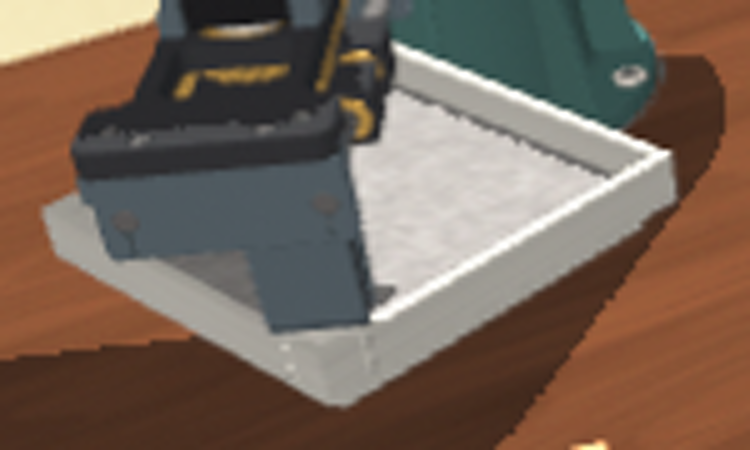

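View pics/top8.png

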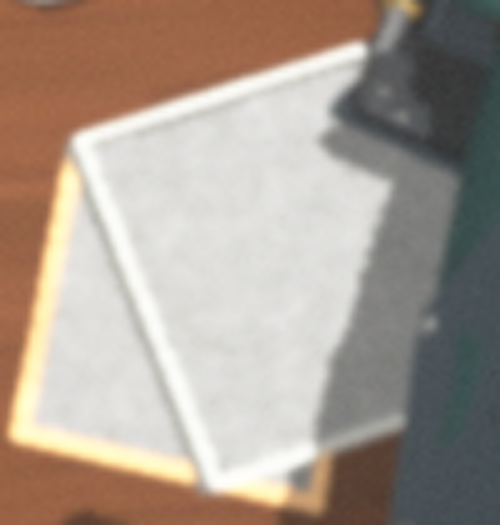

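The tray corner nearest the stack is now at scene (668,152) and top (75,138) in the zooms, and the far corner is at top (208,487). I'll recheck level and centre.

```bash
python3 - <<'E'
from h import *
f=lambda L,k,ox,oy:(np.array(L,float)+.5)/k-.5+[ox,oy]
A=tri("top",f([(75,138)],5,320,155),"scene",f([(670,152)],5,45,135));print("A",A)
tp=f([(75,138),(208,487)],5,320,155)
ct=bot.get_calibration("top");o=-ct["R"].T@ct["t"];Q=ray("top",tp,.0);n=np.cross(Q[0]-o,Q[1]-o)
cs=bot.get_calibration("scene");os=-cs["R"].T@cs["t"]
for px in [(398,46),(500,85),(600,126)]:
    q=ray("scene",f([px],5,45,135),0)[0];d=q-os;t=n@(o-os)/(n@d);print(os+t*d)
S=ray("scene",f([(43,210),(670,152)],5,45,135),.228);print("ctr",S.mean(0))
E
```

```text
A [[ 0.5568 -0.1206  0.2271]]
[ 0.3885 -0.1642  0.2268]
[ 0.456  -0.1467  0.2274]
[ 0.5174 -0.1311  0.2267]
ctr [ 0.4977 -0.2285  0.228 ]
```

```bash
python3 -c "
from plant import bot
print(bot.hand_in(), bot.observe()['clock'])"
```

```text
the job is handed in; nothing more can be done
the job is handed in; nothing more can be done
```

I peeled the top tray free and handed in the job at about 13.6 s, with the arm holding the tray over the showing pad.

- **Peel:** I gripped the corner tab with 50 N and raised that corner 12° about the opposite corner. The far corner was still in the stack in the pictures at 3° and 12°. The highest pull I read was about 4 N, but I only read it at the end of each move. I then lifted the tray straight up, levelled it and carried it to the pad.
- **Final pose:** The tray centre is at about (0.498, -0.2285) and the pad centre at about (0.497, -0.230), roughly 2 mm apart. The tray's middle is about 206 mm above the pad and its underside about 183 mm. Joint speeds were almost zero.
- **Level:** A first check showed the far corner sagging by about 1°, so I corrected it. The rim heights I could then measure, along one side only, agreed within 1 mm.
- **Surroundings:** The plinth and lower trays had not shifted in the scene view during the peel. After the carry, the stack and the bystanders looked unmoved. I checked both by eye and did not measure them.
- **Disagreements:** The two pad-centre measurements, one from each camera, differed by about 3 mm. As the fingers closed, the wrist read about 5.7 N upward and 5.1 N sideways, which I did not explain; both were gone once the tray was free.

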